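# Fit the battery pack in a latched field logger

### The job

Fit the orange battery pack in the grey logger: turn the red latch knob a quarter turn clockwise to free the cover, swing the cover up until it stands open, and set the orange pack (not the blue one) gently down in the black-edged cradle on the compartment's floor, lengthwise and upright, without dropping it. Then close the cover fully and turn the knob all the way back so that its steel arm again holds the cover down. Leave the other things on the bench where they are, and do not force the cover while it is latched.

Things in the scene. Friction and masses are not known exactly. Their poses are not given: they have to be found in the camera images.
- case: The logger: a grey metal box with two black bumper bands, fixed to the bench. 220 mm (its x) by 295 mm (its y, from -170 to +125) by 110 mm high; origin on its underside, on the bench, z up. Its y < -65 mm part is a solid block with the knob on top; the rest is the battery compartment (inside 204 mm in x, y from -65 to +117 mm, floor 20 mm above the bench) under the cover, which is hinged along the +y rim (axis along x). Its yaw varies.
- bay (a point): Centre of the cradle's floor in the compartment (case frame: 0, 26, 20 mm). The cradle is 130 mm long in the case's x and 62 mm wide in its y, bounded by black strips 12 mm wide and 18 mm high. Axes as the case.
- knob (a joint): Turn of the red latch knob about its vertical axis, rad: 0 = latched (the knob's bar and its steel cam arm point to the case's +y, the arm's end over the cover's edge), 1.571 = free (arm points to the case's +x, clear of the cover; clear from about 0.9 on). Grows clockwise seen from above; stops at both ends; stays where it is left; friction torque 0.06 N m. The arm really blocks the cover, in both directions. May start a little off 0.
- knob_grip (a point): On the knob's axis at the height to grip, 144 mm above the bench (case frame: 0, -130, 144 mm). The red bar is 56 mm long, 16 mm wide and runs from 125 to 157 mm above the bench; its x axis is across the bar, its y axis along the bar towards the arm's end. The dark steel arm below it is 14 mm wide, 118 to 125 mm high and reaches 67 mm from the axis. A disc of 60 mm diameter lies under it, top 116 mm above the bench.
- lid (a joint): Opening angle of the cover, rad: 0 = shut, 1.571 = upright, stops at 1.75. A stiff hinge (0.55 N m of friction): it stays where it is left; about 5 N at the handle lifts it.
- lid_handle (a point): Middle of the cover's black bar handle, a round bar of 10 mm diameter, 100 mm long, along the case's x, with a leg at each end. On the shut cover it is 48 mm above the hinge line and 172 mm from it (case frame: 0, -57, 158 mm); its centre stands 42 mm off the cover's outer face, 20 mm in from the free edge. Axes as the cover: x along the bar, z away from the outer face.
- lid_hinge (a point): Middle of the hinge line (case frame: 0, 115, 110 mm), parallel to the case's x. The cover is an aluminium plate with a yellow patch, 216 mm along the hinge by 192 mm from the hinge to its free edge by 6 mm; its underside is at the hinge's height when shut.
- module_center (a point): Centre (half-way up) of the orange battery pack: body 110 mm (x) by 48 mm (y) by 38 mm high, with a black grip ridge on top 70 mm (x) by 22 mm (y), from 38 to 66 mm above its underside. The centre is 33 mm above its underside, z up. 0.25 to 0.5 kg. Either end may go first.
- spare_center (a point): Centre of the blue pack, of the same shape and size; not wanted.
- meter: Yellow multimeter, 120 x 70 x 32 mm, lying; origin on its underside.
- breadboard: White breadboard, 165 x 55 x 9 mm, lying; origin on its underside.
- strippers: Blue-handled wire strippers, about 165 mm long, lying; origin on the underside.
- marker: White marker with a black cap, 140 mm long, 17 mm thick, lying; origin on its underside.
- driver_grip (a point): Handle of a red screwdriver, 190 mm long, lying.
- spool: Bare metal solder reel, 60 mm in diameter, 50 mm high, standing; origin on its underside.
Not all that is in view belongs to the job. There is more than one size of the part that bears module_center; the job needs the smaller.

How it is judged:
On the way, in this order (a step that is already met when the one before it is completed fails the run):
1. the knob is turned a quarter turn, the cover still shut (value of joint knob above 1.2 rad and value of joint lid below 0.06 rad), for 0.1 s.
2. the cover stands open (value of joint lid above 1.2 rad), for 0.2 s.
3. the orange pack lies in the cradle, let go (horizontal distance between module_center and bay below 0.02 m and z of module_center in the frame of case below 0.06 m and angle between the x axis of module_center and the x axis of case, either way round below 0.25 rad and angle between module_center's own z axis and vertical below 0.12 rad and contact force between the fingers and module below 0.3 N and linear speed of module below 0.03 m/s), for 0.2 s.
4. the cover is shut, the knob still free (value of joint lid below 0.03 rad and value of joint knob above 1 rad), for 0.1 s.
At the end, for the whole second after the job is handed in: The orange pack lies upright and at rest on the cradle's floor, within 20 mm of its centre and 0.25 rad of its length; the cover is shut (under 0.03 rad) and the knob is back within 0.2 rad of latched (horizontal distance between module_center and bay below 0.02 m and z of module_center in the frame of case below 0.06 m and angle between the x axis of module_center and the x axis of case, either way round below 0.25 rad and angle between module_center's own z axis and vertical below 0.12 rad and value of joint lid below 0.03 rad and value of joint knob below 0.2 rad and linear speed of module below 0.03 m/s); the robot touches nothing.
It fails at once if the cover is forced against the latch (over 60 N between cover and cam arm) (contact force between knob_c0 and lid_c0 above 60 N).
It fails at once if the orange pack falls or is thrown (over 0.7 m/s and not held) (linear speed of module above 0.7 m/s and contact force between the fingers and module below 0.3 N).
It fails at once if another thing on the bench (blue pack, multimeter, breadboard, strippers, marker, screwdriver or solder reel) is moved by more than 40 mm (distance of any of spare_center, meter, breadboard, strippers, marker, driver_grip, spool from where it was at the start of the episode above 0.04 m).
It also fails if it takes over 72 s, if anything falls off the work surface, if the arm or the gripper's body presses on something with over 40 N, if the wrist force passes 120 N, or if a joint passes its speed limit or range.

### The arm

A 7-joint arm with a two-finger parallel gripper is mounted at the origin on the work surface. World frame = base frame: x ahead of the robot, y to its left, z up, the work surface at z = 0. Lengths are in m, angles in rad, forces in N, time in s.
With the tool pointing down it reaches from about 0.4 to 0.85 m from the base axis. Payload 4.5 kg.
Tool frame: the origin (TCP) lies at the very end of the fingers, on their centre line; the grasp point (between the pads) lies 19 mm behind it; z points along the fingers, y is the line along which they close (so a half turn about z gives the same grasp; the last joint's range is limited). The gripper opens to 85 mm and grips with 20 to 120 N. Pads are 22 mm wide; open, the fingers measure 114 mm over their backs; the gripper's body (76 mm by 85 mm) begins 54 mm behind the grasp point. The pads swing forward as they close: fully open they stand 13 mm farther back than shut.
Start: joints at [-1.124, 0.689, -0.195, 1.565, 0.157, 0.902, -0.215], TCP at [0.251, 0.573, 0.231] pointing down, gripper open.
Joint ranges: [-3.01, 3.01], [-0.46, 2.08], [-1.47, 1.51], [0.13, 2.56], [-1, 4.14], [0.04, 2.09], [-2.66, 2.66]. Speed limits (rad/s): [2.57, 2.57, 3.14, 3.14, 3.14, 3.14, 3.14].

### API

Orientations are given as a 3x3 rotation matrix whose columns are the frame's x, y, z axes.
In Python, from plant import r gives the robot as it stands.
- The arm moves only by the tool move_arm, never from a script. Its argument "series" is a list of rows, each an object with "dp": the shift along the tool's x, y, z in cm, a list of three; "delta_rot": the turn, a rotation vector about the tool's x, y, z in rad, a list of three. A call has 1 to 12 rows; each row shifts and turns the commanded pose from where the row before left it, along the tool's axes as they then stand; what a row does not reach is not made up. A row lasts 1/8 s, in which the tool goes at most 62.5 mm and 10.7 degrees, less where a joint would pass 70% of its speed; a pose out of reach is approached as far as the arm can. A call with a gripper value outside its range is refused whole. "fingers" is the opening, from 0 (shut) to 1 (fully open), set as the call begins (left out, the last holds). The fingers move at their own pace and stop on an object; "grip_force" is the grip in N (left out, the last holds). Time passes only in rows, so rows that do not move let the fingers close. It gives the time, the measured TCP pose, the force, the opening and the grip force at its end, in the units of the state.
- r.get_obs(): the state, without advancing time (a new reading comes with each control period).
- r.grab_frame(name): name is "scene" or "top" or "wrist"; returns the picture (420x560x3 uint8, red, green, blue); there is no depth.
- r.camera_model(name): a dict with "fx", "fy", "cx", "cy" (pixels), "rvec" (rotation vector, rad) and "tvec" (3), from world to camera coordinates, as OpenCV has them; the wrist camera has in their place "T_tool_cam" (4x4, takes a point from camera to tool coordinates, whose origin is the TCP and whose axes are the flange's). Camera axes: x right, y down, z forward; pixel columns grow to the right and rows downward; lengths in m; the calibration is good to about 2 mm. A picture is of the moment at which its call begins: read the wrist's pose just before it. camera_model takes no time and is no camera call.
- r.sign_off(): hands the job in; it is judged then, once.
Trained networks look in the newest picture that a camera, given by its name, has taken for a name from the list of things; names that differ only in an ending like _2 or _b are one class to them, and where a whole thing is asked for, a point or a joint stands for the part that bears it (a point fixed in the world has none). Each returns a list of dicts, best first, with "confidence" (0 to 1); they miss things now and then, are a little off and sometimes report something else, mostly with a low value. They report only what shows in the picture. A call takes as long as a camera call. They do not tell look-alikes from the thing itself.
- r.search_frame(query, camera): "extent" ([left, top, width, height] in pixels, round what is visible of it).
- r.masks_of(query, camera): "mask" (420x560 bool, what is visible of it) and "extent" ([left, top, width, height] in pixels, round what is visible of it).
- r.pinpoint(query, camera): "pixel" ([column, row] in pixels: a listed point, or the origin of a listed thing).
The state is a dict: "time": time; "q": joint angles; "dq": joint speeds; "joint_torque": joint torques, N m; "tool_pos": TCP position; "ee_rot": TCP orientation; "wrist_force": force on the tool from outside, world axes, zero at the start; "torque": the same for the moment, N m; "opening": finger opening in m; "finger_force": force on a finger pad.
Only numpy, scipy, OpenCV 4.12 (cv2) and the standard library are available. Lean on these libraries where they do the work, as an engineer would, in place of code of your own. Each camera call takes 0.05 s, during which the arm holds its last target. There are 200 camera calls.

## Working session

There is one attempt and no reset: what is moved stays moved. The work goes in short steps, Python scripts to look and compute and a tool call to move; the robot and the scene stay as the last step left them, time stands still between calls to the robot, and variables do not carry over. Pictures are saved under pics/ and viewed, at most 10 in all, crops included, and the job is handed in when it is done.

Besides the shell and the picture viewer there is one more tool, called after "Request:" by a JSON object that holds its "fn" and its "kwargs". move_arm: Moves the arm, as the interface text tells. Its arguments: {"type":"object","properties":{"series":{"type":"array"},"fingers":{"type":"number"},"grip_force":{"type":"number"}},"required":["series"]}

```bash
mkdir -p pics; cat > h.py <<'E'
import numpy as np, cv2, sys
from plant import r
def save(cam,name):
    im=r.grab_frame(cam); cv2.imwrite(f'pics/{name}.png',im[:,:,::-1]); return im
def cam(name):
    m=r.camera_model(name); K=np.array([[m['fx'],0,m['cx']],[0,m['fy'],m['cy']],[0,0,1]])
    if 'T_tool_cam' in m:
        o=r.get_obs(); T=np.eye(4); T[:3,:3]=o['ee_rot']; T[:3,3]=o['tool_pos']; W=T@np.array(m['T_tool_cam']); 
        return K,W[:3,:3],W[:3,3]
    R=cv2.Rodrigues(np.array(m['rvec'],float))[0]; return K,R.T,-R.T@np.array(m['tvec'],float)
def ray(name,px,z,c=None):
    K,R,t=c or cam(name); d=R@np.linalg.inv(K)@np.array([px[0],px[1],1.]); return t+d*(z-t[2])/d[2]
def proj(name,P,c=None):
    K,R,t=c or cam(name); q=K@(R.T@(np.array(P)-t)); return q[:2]/q[2]
E
python3 - <<'E'
from h import *
np.set_printoptions(precision=3,suppress=True)
c0=r.camera_model('wrist'); print(c0)
a=save('top','top0'); 
Z=dict(bay=.02,knob_grip=.144,lid_handle=.158,lid_hinge=.11,module_center=.033,spare_center=.033,case=0,spool=0,meter=0)
for n,z in Z.items():
    for d in r.pinpoint(n,'top')[:3]: print('top',n,np.round(d['pixel'],1),round(d['confidence'],2),ray('top',d['pixel'],z))
b=save('scene','sc0')
for n,z in Z.items():
    for d in r.pinpoint(n,'scene')[:3]: print('sc',n,np.round(d['pixel'],1),round(d['confidence'],2),ray('scene',d['pixel'],z))
o=r.get_obs();print(o['tool_pos'],o['ee_rot'],o['opening'],o['time'])
E
```

```text
{'fx': 361.6509819915129, 'fy': 361.6509819915129, 'cx': 277.49524747932287, 'cy': 208.22424805565902, 'T_tool_cam': array([[-0.001, -0.957, -0.29 ,  0.074],
       [ 1.   , -0.001, -0.   , -0.   ],
       [ 0.   , -0.29 ,  0.957, -0.143],
       [ 0.   ,  0.   ,  0.   ,  1.   ]])}
top knob_grip [296.7 227.3] 0.52 [ 0.526 -0.027  0.144]
top knob_grip [254.6 229.9] 0.17 [0.522 0.095 0.144]
top lid_handle [270.3 226.3] 0.67 [0.529 0.05  0.158]
top lid_hinge [213.6 228.3] 0.63 [0.534 0.218 0.11 ]
top lid_hinge [296.6 226.5] 0.4 [ 0.534 -0.028  0.11 ]
top lid_hinge [269.8 225.5] 0.2 [0.539 0.051 0.11 ]
top module_center [364.1 207. ] 0.69 [ 0.602 -0.247  0.033]
top module_center [402.9 171.6] 0.64 [ 0.713 -0.378  0.033]
top spare_center [424.1 237.4] 0.77 [ 0.501 -0.428  0.033]
top case [254.6 233.6] 0.96 [0.53 0.1  0.  ]
top case [425.2 242.2] 0.54 [ 0.489 -0.44   0.   ]
top spool [184.8 171.2] 0.58 [0.74  0.324 0.   ]
top spool [360.3 207.3] 0.35 [ 0.607 -0.241  0.   ]
sc knob_grip [255.9 178.1] 0.78 [ 0.521 -0.036  0.144]
sc lid_handle [284.4 176.2] 0.57 [0.524 0.047 0.158]
sc lid_hinge [343.7 186.1] 0.85 [0.522 0.224 0.11 ]
sc module_center [186.7 222.3] 0.87 [ 0.604 -0.248  0.033]
sc module_center [409.5 187.8] 0.75 [0.467 0.446 0.033]
sc module_center [134.5 253.1] 0.57 [ 0.711 -0.384  0.033]
sc spare_center [134.5 190.5] 0.7 [ 0.485 -0.43   0.033]
sc spool [384.7 269.5] 0.81 [ 0.741  0.34  -0.   ]
sc spool [273.9 281.5] 0.24 [0.782 0.019 0.   ]
sc meter [200.6 184.4] 0.91 [ 0.433 -0.231  0.   ]
[0.251 0.573 0.231] [[-0.916  0.401  0.   ]
 [ 0.401  0.916  0.   ]
 [-0.     0.    -1.   ]] 0.08495947394119686 1.0
```

```bash
python3 - <<'E'
import cv2,numpy as np
a=cv2.imread('pics/top0.png');b=cv2.imread('pics/sc0.png')
c=np.vstack([cv2.resize(a[130:290,150:470],(800,400))[:300], cv2.resize(b[130:330,90:450],(540,300))if 0 else cv2.copyMakeBorder(cv2.resize(b[130:330,90:450],(540,300)),0,0,0,260,0)])
cv2.imwrite('pics/both0.png',c)
E
```

```text
(no output)
```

View pics/both0.png

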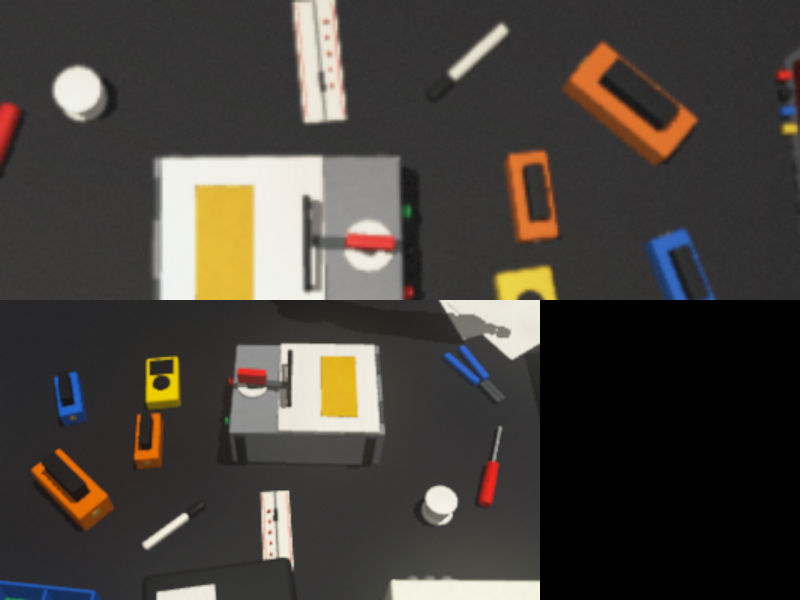

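The top/scene crop shows the case (top: knob at about 297,227; handle 270,226; hinge 214,228). The smaller orange pack is at (364,207) and the larger look-alike at (403,172). The case is almost square to the world, with its +y along world +y.

```bash
cat >> h.py <<'E'
from scipy.spatial.transform import Rotation as Ro
np.set_printoptions(precision=3,suppress=True)
def down(a): # tool pointing down, tool y at world azimuth a
    y=np.array([np.cos(a),np.sin(a),0]); z=np.array([0,0,-1.]); return np.c_[np.cross(y,z),y,z]
def plan(p,R,n,start=None):
    o=r.get_obs(); R0=o['ee_rot'] if start is None else start[1]; p0=o['tool_pos'] if start is None else start[0]
    w=Ro.from_matrix(R0.T@R).as_rotvec()/n; S=sum(Ro.from_rotvec(w*k).as_matrix() for k in range(n))
    d=np.linalg.solve(S,R0.T@(np.array(p)-p0)); print(n,'rows dp cm',np.round(d*100,2),'rot',np.round(w,4),'mm/row',np.round(np.linalg.norm(d)*1e3,1))
E
python3 -c "
from h import *
plan([.524,-.03,.29],down(-.01),12)"
```

```text
12 rows dp cm [-5.72 -1.14 -0.49] rot [ 0.    -0.     0.097] mm/row 58.6
```

Request:
{"fn": "move_arm", "kwargs": {"series": [{"dp": [-5.72, -1.14, -0.49], "delta_rot": [0, 0, 0.097]}, {"dp": [-5.72, -1.14, -0.49], "delta_rot": [0, 0, 0.097]}, {"dp": [-5.72, -1.14, -0.49], "delta_rot": [0, 0, 0.097]}, {"dp": [-5.72, -1.14, -0.49], "delta_rot": [0, 0, 0.097]}, {"dp": [-5.72, -1.14, -0.49], "delta_rot": [0, 0, 0.097]}, {"dp": [-5.72, -1.14, -0.49], "delta_rot": [0, 0, 0.097]}, {"dp": [-5.72, -1.14, -0.49], "delta_rot": [0, 0, 0.097]}, {"dp": [-5.72, -1.14, -0.49], "delta_rot": [0, 0, 0.097]}, {"dp": [-5.72, -1.14, -0.49], "delta_rot": [0, 0, 0.097]}, {"dp": [-5.72, -1.14, -0.49], "delta_rot": [0, 0, 0.097]}, {"dp": [-5.72, -1.14, -0.49], "delta_rot": [0, 0, 0.097]}, {"dp": [-5.72, -1.14, -0.49], "delta_rot": [0, 0, 0.097]}], "fingers": 0.5}}

```text
time: 2.5
tool_pos: [0.5253, -0.0311, 0.2904]
ee_rot: [[0.009, 1.0, 0.001], [1.0, -0.009, 0.0], [0.0, 0.001, -1.0]]
wrist_force: [0.7, -0.3, -0.8]
opening: 0.043
finger_force: 0.0
```

```bash
python3 - <<'E'
from h import *
o=r.get_obs();print(o['time'],o['tool_pos'],o['ee_rot'][:,1],o['q'],o['opening'])
c=cam('wrist'); im=save('wrist','w1')
for n,z in dict(knob_grip=.144,lid_handle=.158,lid_hinge=.11,knob=.118).items():
    for d in r.pinpoint(n,'wrist')[:2]: print(n,np.round(d['pixel'],1),round(d['confidence'],2),ray('wrist',d['pixel'],z,c))
# red bar orientation, handle orientation
hsv=cv2.cvtColor(im,cv2.COLOR_RGB2HSV)
m=((hsv[:,:,0]<6)|(hsv[:,:,0]>174))&(hsv[:,:,1]>150)&(hsv[:,:,2]>120)
n,l,s,ce=cv2.connectedComponentsWithStats(m.astype('uint8'))
for i in range(1,n):
    if s[i,4]>200:
        b=cv2.minAreaRect(np.argwhere(l==i)[:,::-1].astype(np.float32)); print('red',b,[ray('wrist',p,.157,c)[:2] for p in cv2.boxPoints(b)])
my=(abs(hsv[:,:,0].astype(int)-24)<6)&(hsv[:,:,1]>150)
p=np.argwhere(my)[:,::-1].astype(np.float32)
if len(p)>50: b=cv2.minAreaRect(p); print('yellow',[ray('wrist',q,.116,c)[:2] for q in cv2.boxPoints(b)])
E
```

```text
2.5 [ 0.525 -0.031  0.29 ] [ 1.    -0.009  0.001] [-0.087  0.483  0.091  1.795 -0.056  0.866  0.021] 0.04301238367170015
knob_grip [284.1 195.2] 0.6 [ 0.531 -0.034  0.144]
lid_handle [283.3 101.9] 0.77 [0.53  0.04  0.158]
lid_hinge [218.4 308.3] 0.72 [ 0.464 -0.162  0.11 ]
lid_hinge [471.8 265.2] 0.23 [ 0.715 -0.116  0.11 ]Traceback (most recent call last):
  File "<stdin>", line 5, in <module>
ValueError: it knows: bay, breadboard, case, driver_grip, knob_grip, lid_handle, lid_hinge, marker, meter, module_center, spare_center, spool, strippers
```

View pics/w1.png

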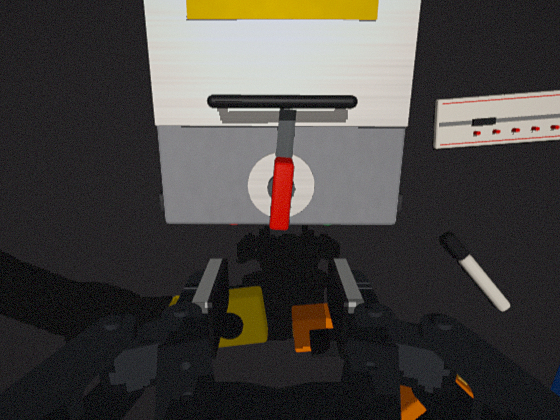

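The wrist view shows the knob bar (red, about 282,193) turned slightly clockwise, the handle at (208..357, 101) and the cover edge at row ~126, all nearly square to the tool. Next I'll measure these from the saved picture.

```bash
python3 - <<'E'
from h import *
c=cam('wrist'); im=cv2.imread('pics/w1.png')
hsv=cv2.cvtColor(im,cv2.COLOR_BGR2HSV)
m=((hsv[:,:,0]<6)|(hsv[:,:,0]>174))&(hsv[:,:,1]>150)&(hsv[:,:,2]>90); m[250:]=0; m[:,:200]=0;m[:,350:]=0
p=np.argwhere(m)[:,::-1].astype(np.float32)
w=np.array([ray('wrist',q,.157,c)[:2] for q in cv2.boxPoints(cv2.minAreaRect(p))]); print('bar',w,w.mean(0))
for a in [(212,101),(352,101)]: print('handle',ray('wrist',a,.16,c))
for a in [(160,126),(408,126)]: print('lid edge',ray('wrist',a,.116,c))
print('disc',ray('wrist',(281,185),.116,c), [ray('wrist',a,.116,c)[:2] for a in [(187,19),(378,19)]])
print(plan([.526,-.031,.29],down(-.11),1))
E
```

```text
bar [[ 0.487 -0.055]
 [ 0.495  0.004]
 [ 0.538 -0.001]
 [ 0.533 -0.06 ]] [ 0.513 -0.028]
handle [0.478 0.042 0.16 ]
handle [0.58  0.041 0.16 ]
lid edge [0.424 0.022 0.116]
lid edge [0.637 0.02  0.116]
disc [ 0.528 -0.031  0.116] [array([0.454, 0.104]), array([0.606, 0.103])]
1 rows dp cm [-0.07  0.1   0.03] rot [ 0.001 -0.     0.101] mm/row 1.3
None
```

```bash
python3 - <<'E'
from h import *
plan([.529,-.0315,.128],down(-.08),4)
E
```

```text
4 rows dp cm [-0.03  0.1   4.06] rot [ 0.    -0.     0.018] mm/row 40.6
```

Request:
{"fn": "move_arm", "kwargs": {"series": [{"dp": [-0.03, 0.1, 4.06], "delta_rot": [0, 0, 0.018]}, {"dp": [-0.03, 0.1, 4.06], "delta_rot": [0, 0, 0.018]}, {"dp": [-0.03, 0.1, 4.06], "delta_rot": [0, 0, 0.018]}, {"dp": [-0.03, 0.1, 4.06], "delta_rot": [0, 0, 0.018]}, {"dp": [0, 0, 0], "delta_rot": [0, 0, 0]}]}}

```text
time: 3.32
tool_pos: [0.5271, -0.0281, 0.1253]
ee_rot: [[0.074, 0.997, -0.006], [0.997, -0.074, 0.002], [0.001, -0.006, -1.0]]
wrist_force: [-0.2, -0.3, 0.4]
opening: 0.0424
finger_force: 0.0
```

Request:
{"fn": "move_arm", "kwargs": {"series": [{"dp": [0, 0, 0], "delta_rot": [0, 0, 0]}, {"dp": [0, 0, 0], "delta_rot": [0, 0, 0]}, {"dp": [0, 0, 0], "delta_rot": [0, 0, 0]}, {"dp": [0, 0, 0], "delta_rot": [0, 0, 0]}], "fingers": 0.0, "grip_force": 30}}

```text
time: 3.82
tool_pos: [0.5287, -0.0297, 0.1293]
ee_rot: [[0.077, 0.997, 0.0], [0.997, -0.077, 0.001], [0.001, 0.0, -1.0]]
wrist_force: [-4.0, 2.7, 7.5]
opening: 0.0153
finger_force: 33.8
```

Request:
{"fn": "move_arm", "kwargs": {"series": [{"dp": [0, 0, 0], "delta_rot": [0, 0, 0.148]}, {"dp": [0, 0, 0], "delta_rot": [0, 0, 0.148]}, {"dp": [0, 0, 0], "delta_rot": [0, 0, 0.148]}, {"dp": [0, 0, 0], "delta_rot": [0, 0, 0.148]}, {"dp": [0, 0, 0], "delta_rot": [0, 0, 0.148]}, {"dp": [0, 0, 0], "delta_rot": [0, 0, 0.148]}, {"dp": [0, 0, 0], "delta_rot": [0, 0, 0.148]}, {"dp": [0, 0, 0], "delta_rot": [0, 0, 0.148]}, {"dp": [0, 0, 0], "delta_rot": [0, 0, 0.148]}, {"dp": [0, 0, 0], "delta_rot": [0, 0, 0.148]}, {"dp": [0, 0, 0], "delta_rot": [0, 0, 0]}, {"dp": [0, 0, 0], "delta_rot": [0, 0, 0]}]}}

```text
time: 5.32
tool_pos: [0.5308, -0.032, 0.1293]
ee_rot: [[1.0, 0.015, 0.005], [0.015, -1.0, -0.002], [0.005, 0.002, -1.0]]
wrist_force: [0.1, -2.4, 4.1]
opening: 0.0154
finger_force: 33.5
```

Request:
{"fn": "move_arm", "kwargs": {"series": [{"dp": [0, 0, 0], "delta_rot": [0, 0, 0]}, {"dp": [0, 0, 0], "delta_rot": [0, 0, 0]}, {"dp": [0, 0, -5], "delta_rot": [0, 0, 0]}, {"dp": [0, 0, -5], "delta_rot": [0, 0, 0]}, {"dp": [0, 0, 0], "delta_rot": [0, 0, 0]}], "fingers": 0.45}}

```text
time: 5.95
tool_pos: [0.5314, -0.0309, 0.231]
ee_rot: [[1.0, 0.014, 0.007], [0.014, -1.0, -0.0], [0.007, 0.0, -1.0]]
wrist_force: [-0.1, -0.9, 0.5]
opening: 0.0384
finger_force: 0.0
```

```bash
python3 - <<'E'
from h import *
o=r.get_obs();print(o['time'],o['tool_pos'],o['q'])
c=cam('wrist'); im=save('wrist','w2')
for n,z in dict(knob_grip=.144,lid_handle=.158).items():
    for d in r.pinpoint(n,'wrist')[:2]: print(n,np.round(d['pixel'],1),round(d['confidence'],2),ray('wrist',d['pixel'],z,c))
plan([.5295,.0415,.22],down(-np.pi/2-.008),3)
E
```

```text
5.95 [ 0.531 -0.031  0.231] [-0.393  0.64   0.616  1.877 -0.514  0.78  -1.054]
knob_grip [277.9 219.6] 0.97 [ 0.528 -0.032  0.144]
lid_handle [166.8 222.2] 0.67 [0.53  0.039 0.158]
lid_handle [278.3 219.9] 0.62 [ 0.532 -0.032  0.158]
3 rows dp cm [ 0.05 -2.38  0.23] rot [-0.     0.001  0.007] mm/row 23.9
```

View pics/w2.png

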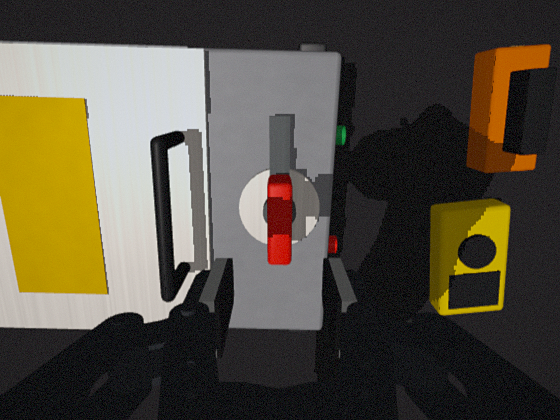

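Knob arm now points to +x (red bar vertical at 279,219; arm up at 282,140), and the cover is still shut. Next is gripping the handle.

Request:
{"fn": "move_arm", "kwargs": {"series": [{"dp": [0.05, -2.38, 0.23], "delta_rot": [0, 0, 0.007]}, {"dp": [0.05, -2.38, 0.23], "delta_rot": [0, 0, 0.007]}, {"dp": [0.05, -2.38, 0.23], "delta_rot": [0, 0, 0.007]}, {"dp": [0, 0, 4], "delta_rot": [0, 0, 0]}, {"dp": [0, 0, 4], "delta_rot": [0, 0, 0]}, {"dp": [0, 0, 0], "delta_rot": [0, 0, 0]}]}}

```text
time: 6.85
tool_pos: [0.5269, 0.0412, 0.1375]
ee_rot: [[1.0, -0.008, -0.009], [-0.008, -1.0, 0.0], [-0.009, 0.0, -1.0]]
wrist_force: [0.4, -0.2, -0.4]
opening: 0.0384
finger_force: 0.0
```

Request:
{"fn": "move_arm", "kwargs": {"series": [{"dp": [0, 0, 0], "delta_rot": [0, 0, 0]}, {"dp": [0, 0, 0], "delta_rot": [0, 0, 0]}, {"dp": [0, 0, 0], "delta_rot": [0, 0, 0]}, {"dp": [0, 0, 0], "delta_rot": [0, 0, 0]}, {"dp": [0, 0, 0], "delta_rot": [0, 0, 0]}], "fingers": 0.0, "grip_force": 40}}

```text
time: 7.48
tool_pos: [0.5309, 0.041, 0.1419]
ee_rot: [[1.0, -0.008, 0.002], [-0.008, -1.0, 0.001], [0.002, -0.001, -1.0]]
wrist_force: [0.3, 1.2, 6.2]
opening: 0.0087
finger_force: 39.6
```

```bash
python3 - <<'E'
from h import *
o=r.get_obs();p=o['tool_pos'];R=o['ee_rot'];print(o['time'],p,R,o['opening'])
# arc: tool stays down; bar offset from hinge (-.172,.048) -> displacement
N=18; T=1.5
prev=np.array([-.172,.048])
for k in range(1,N+1):
    t=T*k/N; c,s=np.cos(t),np.sin(t)
    v=np.array([-.172*c+.048*s, .172*s+.048*c]); d=v-prev; prev=v
    w=np.array([.008*d[0],d[0],d[1]]); print(k,np.round(R.T@w*100,2),v)
E
```

```text
7.475 [0.531 0.041 0.142] [[ 1.    -0.008  0.002]
 [-0.008 -1.     0.001]
 [ 0.002 -0.001 -1.   ]] 0.00869804189202648
1 [ 0.   -0.46 -1.41] [-0.167  0.062]
2 [ 0.   -0.58 -1.37] [-0.162  0.076]
3 [ 0.   -0.69 -1.32] [-0.155  0.089]
4 [ 0.   -0.8  -1.26] [-0.147  0.102]
5 [ 0.   -0.9  -1.19] [-0.138  0.114]
6 [ 0.   -0.99 -1.11] [-0.128  0.125]
7 [ 0.   -1.08 -1.02] [-0.117  0.135]
8 [ 0.   -1.16 -0.93] [-0.105  0.144]
9 [ 0.   -1.24 -0.83] [-0.093  0.152]
10 [ 0.   -1.3  -0.72] [-0.08  0.16]
11 [ 0.   -1.36 -0.61] [-0.067  0.166]
12 [ 0.  -1.4 -0.5] [-0.053  0.171]
13 [ 0.   -1.44 -0.38] [-0.038  0.174]
14 [ 0.   -1.47 -0.26] [-0.024  0.177]
15 [-0.   -1.48 -0.13] [-0.009  0.178]
16 [-0.   -1.49 -0.01] [0.006 0.178]
17 [-0.   -1.48  0.11] [0.021 0.177]
18 [-0.   -1.47  0.24] [0.036 0.175]
```

Request:
{"fn": "move_arm", "kwargs": {"series": [{"dp": [0, -0.46, -1.41], "delta_rot": [0, 0, 0]}, {"dp": [0, -0.58, -1.37], "delta_rot": [0, 0, 0]}, {"dp": [0, -0.69, -1.32], "delta_rot": [0, 0, 0]}, {"dp": [0, -0.8, -1.26], "delta_rot": [0, 0, 0]}, {"dp": [0, -0.9, -1.19], "delta_rot": [0, 0, 0]}, {"dp": [0, -0.99, -1.11], "delta_rot": [0, 0, 0]}, {"dp": [0, 0, 0], "delta_rot": [0, 0, 0]}]}}

```text
time: 8.35
tool_pos: [0.5315, 0.0843, 0.2199]
ee_rot: [[1.0, -0.008, 0.004], [-0.008, -1.0, -0.001], [0.004, 0.001, -1.0]]
wrist_force: [1.0, -2.8, 6.1]
opening: 0.0085
finger_force: 39.7
```

Request:
{"fn": "move_arm", "kwargs": {"series": [{"dp": [0, -1.08, -1.02], "delta_rot": [0, 0, 0]}, {"dp": [0, -1.16, -0.93], "delta_rot": [0, 0, 0]}, {"dp": [0, -1.24, -0.83], "delta_rot": [0, 0, 0]}, {"dp": [0, -1.3, -0.72], "delta_rot": [0, 0, 0]}, {"dp": [0, -1.36, -0.61], "delta_rot": [0, 0, 0]}, {"dp": [0, -1.4, -0.5], "delta_rot": [0, 0, 0]}, {"dp": [0, -1.44, -0.38], "delta_rot": [0, 0, 0]}, {"dp": [0, -1.47, -0.26], "delta_rot": [0, 0, 0]}, {"dp": [0, -1.48, -0.13], "delta_rot": [0, 0, 0]}, {"dp": [0, -1.49, 0], "delta_rot": [0, 0, 0]}, {"dp": [0, -1.48, 0.11], "delta_rot": [0, 0, 0]}, {"dp": [0, -1.47, 0.24], "delta_rot": [0, 0, 0]}]}}

```text
time: 9.85
tool_pos: [0.5336, 0.2475, 0.2705]
ee_rot: [[1.0, -0.01, 0.005], [-0.01, -1.0, -0.001], [0.005, 0.001, -1.0]]
wrist_force: [4.7, -4.7, 4.4]
opening: 0.0084
finger_force: 41.9
```

Request:
{"fn": "move_arm", "kwargs": {"series": [{"dp": [0, 0, 0], "delta_rot": [0, 0, 0]}, {"dp": [0, 0, 0], "delta_rot": [0, 0, 0]}]}}

```text
time: 10.1
tool_pos: [0.5336, 0.2502, 0.2697]
ee_rot: [[1.0, -0.007, 0.005], [-0.007, -1.0, 0.002], [0.005, -0.002, -1.0]]
wrist_force: [4.7, 2.2, -0.1]
opening: 0.0083
finger_force: 41.9
```

Request:
{"fn": "move_arm", "kwargs": {"series": [{"dp": [0, 0, 0], "delta_rot": [0, 0, 0]}, {"dp": [0, 0, 0], "delta_rot": [0, 0, 0]}, {"dp": [0, 0, -3], "delta_rot": [0, 0, 0]}, {"dp": [0, 0, -5], "delta_rot": [0, 0, 0]}, {"dp": [0, 0, 0], "delta_rot": [0, 0, 0]}], "fingers": 0.3}}

```text
time: 10.72
tool_pos: [0.5334, 0.2486, 0.3515]
ee_rot: [[1.0, -0.008, 0.006], [-0.008, -1.0, 0.003], [0.006, -0.003, -1.0]]
wrist_force: [-0.4, -0.5, -0.4]
opening: 0.0257
finger_force: 0.0
```

```bash
python3 - <<'E'
from h import *
plan([.603,-.22,.24],down(-1.45),9)
o=r.get_obs(); print(o['tool_pos'],o['opening'],o['time'],o['q'])
save('top','t2')
for n,z in dict(bay=.02,lid_handle=.282,knob_grip=.144,module_center=.033).items():
    for d in r.pinpoint(n,'top')[:2]: print(n,np.round(d['pixel'],1),round(d['confidence'],2),ray('top',d['pixel'],z))
E
```

```text
9 rows dp cm [0.51 5.24 1.23] rot [-0.    -0.001 -0.014] mm/row 54.1
[0.533 0.249 0.352] 0.02566930548451372 10.725 [-0.935  0.614  0.78   1.542 -0.457  1.168 -1.647]
bay [244.8 232.7] 0.92 [0.531 0.13  0.02 ]
bay [189.9 218. ] 0.47 [0.582 0.303 0.02 ]
lid_handle [193.6 222.2] 0.95 [0.527 0.251 0.282]
knob_grip [297.4 223.8] 0.46 [ 0.537 -0.029  0.144]
module_center [404.6 168.8] 0.72 [ 0.723 -0.384  0.033]
```

Request:
{"fn": "move_arm", "kwargs": {"series": [{"dp": [0.51, 5.24, 1.23], "delta_rot": [0, 0, -0.014]}, {"dp": [0.51, 5.24, 1.23], "delta_rot": [0, 0, -0.014]}, {"dp": [0.51, 5.24, 1.23], "delta_rot": [0, 0, -0.014]}, {"dp": [0.51, 5.24, 1.23], "delta_rot": [0, 0, -0.014]}, {"dp": [0.51, 5.24, 1.23], "delta_rot": [0, 0, -0.014]}, {"dp": [0.51, 5.24, 1.23], "delta_rot": [0, 0, -0.014]}, {"dp": [0.51, 5.24, 1.23], "delta_rot": [0, 0, -0.014]}, {"dp": [0.51, 5.24, 1.23], "delta_rot": [0, 0, -0.014]}, {"dp": [0.51, 5.24, 1.23], "delta_rot": [0, 0, -0.014]}, {"dp": [0, 0, 0], "delta_rot": [0, 0, 0]}, {"dp": [0, 0, 0], "delta_rot": [0, 0, 0]}], "fingers": 0.55}}

```text
time: 12.35
tool_pos: [0.5996, -0.219, 0.2358]
ee_rot: [[0.993, 0.117, -0.002], [0.117, -0.993, 0.002], [-0.002, -0.002, -1.0]]
wrist_force: [-0.4, 0.5, 0.8]
opening: 0.0473
finger_force: 0.0
```

```bash
python3 - <<'E'
from h import *
o=r.get_obs();print(o['time'],o['tool_pos'],o['ee_rot'][:,1],o['q'])
c=cam('wrist'); im=save('wrist','w3')
for n,z in dict(module_center=.033,spare_center=.033).items():
    for d in r.pinpoint(n,'wrist')[:3]: print(n,np.round(d['pixel'],1),round(d['confidence'],2),ray('wrist',d['pixel'],z,c))
for d in r.masks_of('module_center','wrist')[:3]:
    p=np.argwhere(d['mask'])[:,::-1].astype(np.float32); b=cv2.minAreaRect(p)
    print(d['confidence'],d['extent'],b,[ray('wrist',q,.038,c)[:2] for q in cv2.boxPoints(b)])
E
```

```text
12.35 [ 0.6   -0.219  0.236] [ 0.117 -0.993 -0.002] [-0.018  0.77   0.58   1.538 -0.477  0.981 -0.751]
module_center [302.2 180.9] 0.85 [ 0.599 -0.243  0.033]
module_center [475.6  70.2] 0.68 [ 0.717 -0.384  0.033]
spare_center [459.  296.6] 0.69 [ 0.492 -0.429  0.033]
0.77 [379.4, 2.8, 178.7, 161.3] ((472.2036437988281, 67.77061462402344), (181.34381103515625, 115.97083282470703), 54.72757339477539) [array([ 0.74 , -0.284]), array([ 0.798, -0.351]), array([ 0.695, -0.477]), array([ 0.625, -0.409])]
0.69 [276.1, 120.3, 54.5, 118.3] ((303.6617736816406, 177.8970489501953), (51.7701301574707, 114.1243896484375), 4.398705959320068) [array([ 0.544, -0.222]), array([ 0.655, -0.217]), array([ 0.657, -0.264]), array([ 0.545, -0.274])]
```

View pics/w3.png

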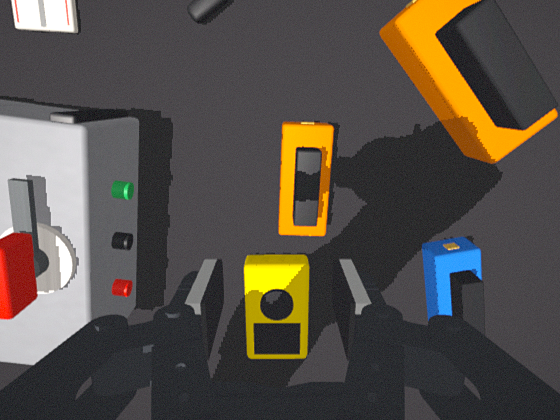

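The pack is at (302,181) in the wrist view, upright with its ridge up and about 0.06 rad off the world x axis; the large look-alike is at upper right and the blue pack at right. I'll go down over the pack.

```bash
python3 - <<'E'
from h import *
plan([.600,-.2435,.085],down(-np.pi/2+.06),4,(np.array([.6015,-.2195,.2379]),r.get_obs()['ee_rot']))
E
```

```text
4 rows dp cm [-0.1   0.6   3.82] rot [-0.    -0.     0.015] mm/row 38.7
```

Request:
{"fn": "move_arm", "kwargs": {"series": [{"dp": [-0.1, 0.6, 3.82], "delta_rot": [0, 0, 0.015]}, {"dp": [-0.1, 0.6, 3.82], "delta_rot": [0, 0, 0.015]}, {"dp": [-0.1, 0.6, 3.82], "delta_rot": [0, 0, 0.015]}, {"dp": [-0.1, 0.6, 3.82], "delta_rot": [0, 0, 0.015]}, {"dp": [0, 0, 0], "delta_rot": [0, 0, 0]}, {"dp": [0, 0, 0], "delta_rot": [0, 0, 0]}, {"dp": [0, 0, 0], "delta_rot": [0, 0, 0]}]}}

```text
time: 13.42
tool_pos: [0.5999, -0.2441, 0.0863]
ee_rot: [[0.998, 0.059, 0.003], [0.059, -0.998, -0.001], [0.003, 0.001, -1.0]]
wrist_force: [-0.3, -0.0, 1.0]
opening: 0.0472
finger_force: 0.0
```

```bash
python3 - <<'E'
from h import *
o=r.get_obs();print(o['time'],o['tool_pos'],o['ee_rot'][:,1])
c=cam('wrist'); im=save('wrist','w4')
for d in r.pinpoint('module_center','wrist')[:2]: print(np.round(d['pixel'],1),round(d['confidence'],2),ray('wrist',d['pixel'],.033,c))
E
```

```text
13.425 [ 0.6   -0.244  0.086] [ 0.059 -0.998  0.001]
```

View pics/w4.png

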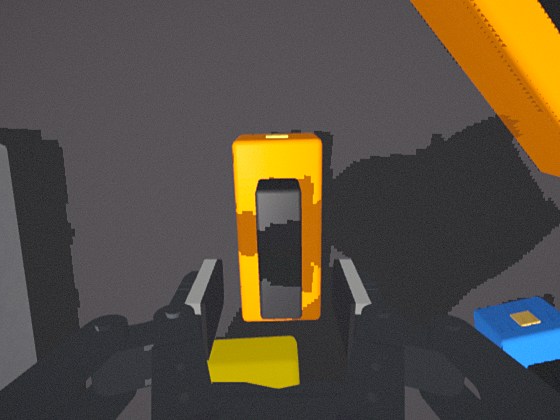

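The pack sits straight between the fingers (ridge centre about 278,250). I'll descend and grip the ridge.

Request:
{"fn": "move_arm", "kwargs": {"series": [{"dp": [0, 0, 2.2], "delta_rot": [0, 0, 0]}, {"dp": [0, 0, 2.1], "delta_rot": [0, 0, 0]}, {"dp": [0, 0, 0], "delta_rot": [0, 0, 0]}, {"dp": [0, 0, 0], "delta_rot": [0, 0, 0]}]}}

```text
time: 14.02
tool_pos: [0.5987, -0.2444, 0.0415]
ee_rot: [[0.998, 0.058, 0.0], [0.058, -0.998, -0.0], [0.0, 0.0, -1.0]]
wrist_force: [-0.2, -0.3, -0.7]
opening: 0.0472
finger_force: 0.0
```

Request:
{"fn": "move_arm", "kwargs": {"series": [{"dp": [0, 0, 0], "delta_rot": [0, 0, 0]}, {"dp": [0, 0, 0], "delta_rot": [0, 0, 0]}, {"dp": [0, 0, 0], "delta_rot": [0, 0, 0]}, {"dp": [0, 0, 0], "delta_rot": [0, 0, 0]}, {"dp": [0, 0, 0], "delta_rot": [0, 0, 0]}], "fingers": 0.0, "grip_force": 60}}

```text
time: 14.65
tool_pos: [0.599, -0.2445, 0.042]
ee_rot: [[0.998, 0.058, 0.001], [0.058, -0.998, -0.001], [0.001, 0.001, -1.0]]
wrist_force: [-0.1, 0.3, 5.5]
opening: 0.0206
finger_force: 59.4
```

```bash
python3 - <<'E'
from h import *
o=r.get_obs();p=o['tool_pos'];print(o['time'],p,o['ee_rot'][:,1],o['opening'])
K,R,t=cam('wrist')
# pose at picture w4: (0.5999,-.2441,.0863)
t4=t+np.array([.5999,-.2441,.0863])-p
for q,z in [((279,182),.066),((279,318),.066),((277,136),.038),((280,250),.066)]: print(q,ray('w',q,z,(K,R,t4)))
E
```

```text
14.65 [ 0.599 -0.244  0.042] [ 0.058 -0.998  0.001] 0.020550259581182232
(279, 182) [ 0.637 -0.243  0.066]
(279, 318) [ 0.565 -0.247  0.066]
(277, 136) [ 0.655 -0.241  0.038]
(280, 250) [ 0.603 -0.246  0.066]
```

Request:
{"fn": "move_arm", "kwargs": {"series": [{"dp": [0, 0, -2], "delta_rot": [0, 0, 0]}, {"dp": [0, 0, -4], "delta_rot": [0, 0, 0]}, {"dp": [0, 0, -5], "delta_rot": [0, 0, 0]}, {"dp": [0, 0, -5], "delta_rot": [0, 0, 0]}, {"dp": [0, 0, -4], "delta_rot": [0, 0, 0]}, {"dp": [0, 0, 0], "delta_rot": [0, 0, 0]}]}}

```text
time: 15.4
tool_pos: [0.5998, -0.2454, 0.2452]
ee_rot: [[0.998, 0.058, 0.006], [0.058, -0.998, -0.003], [0.006, 0.003, -1.0]]
wrist_force: [0.7, 0.0, -2.8]
opening: 0.0208
finger_force: 59.3
```

```bash
python3 - <<'E'
from h import *
o=r.get_obs();print(o['tool_pos'],o['opening'],o['finger_force'],o['wrist_force'])
plan([.529,.127,.25],down(-np.pi/2-.008),8)
E
```

```text
[ 0.6   -0.245  0.245] 0.020816509996297014 59.2748486995697 [ 0.653  0.004 -2.77 ]
8 rows dp cm [-0.75 -4.68 -0.07] rot [ 0.    -0.001  0.008] mm/row 47.4
```

Request:
{"fn": "move_arm", "kwargs": {"series": [{"dp": [-0.75, -4.68, -0.07], "delta_rot": [0, 0, 0.008]}, {"dp": [-0.75, -4.68, -0.07], "delta_rot": [0, 0, 0.008]}, {"dp": [-0.75, -4.68, -0.07], "delta_rot": [0, 0, 0.008]}, {"dp": [-0.75, -4.68, -0.07], "delta_rot": [0, 0, 0.008]}, {"dp": [-0.75, -4.68, -0.07], "delta_rot": [0, 0, 0.008]}, {"dp": [-0.75, -4.68, -0.07], "delta_rot": [0, 0, 0.008]}, {"dp": [-0.75, -4.68, -0.07], "delta_rot": [0, 0, 0.008]}, {"dp": [-0.75, -4.68, -0.07], "delta_rot": [0, 0, 0.008]}, {"dp": [0, 0, 0], "delta_rot": [0, 0, 0]}, {"dp": [0, 0, 0], "delta_rot": [0, 0, 0]}, {"dp": [0, 0, 0], "delta_rot": [0, 0, 0]}]}}

```text
time: 16.77
tool_pos: [0.5271, 0.1266, 0.2465]
ee_rot: [[1.0, -0.009, -0.001], [-0.009, -1.0, -0.001], [-0.001, 0.001, -1.0]]
wrist_force: [0.9, 0.5, -3.3]
opening: 0.0207
finger_force: 59.7
```

```bash
python3 - <<'E'
from h import *
o=r.get_obs();print(o['time'],o['tool_pos'],o['ee_rot'][:,1],o['opening'])
c=cam('wrist'); im=save('wrist','w5')
for n,z in dict(bay=.02,module_center=.235).items():
    for d in r.pinpoint(n,'wrist')[:2]: print(n,np.round(d['pixel'],1),round(d['confidence'],2),ray('wrist',d['pixel'],z,c))
E
```

```text
16.775 [0.527 0.127 0.247] [-0.009 -1.     0.001] 0.020668123890924765
```

View pics/w5.png

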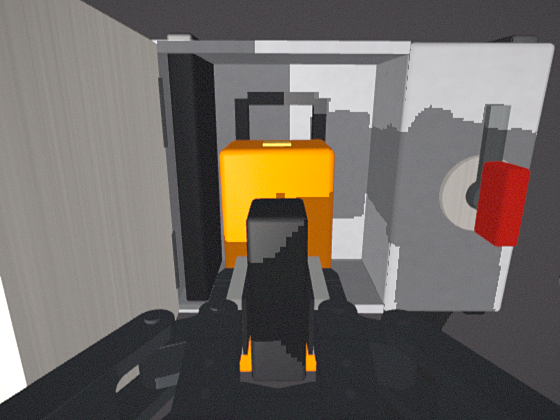

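```bash
python3 - <<'E'
from h import *
c=cam('wrist')
for q in [(235,98),(329,98),(282,93),(282,105),(248,115),(313,115)]: print(q,ray('w',q,.038,c))
for q in [(160,41),(411,41),(415,305)]: print(q,ray('w',q,.11,c))
E
```

```text
(235, 98) [0.602 0.166 0.038]
(329, 98) [0.601 0.078 0.038]
(282, 93) [0.606 0.122 0.038]
(282, 105) [0.595 0.122 0.038]
(248, 115) [0.587 0.154 0.038]
(313, 115) [0.586 0.093 0.038]
(160, 41) [0.641 0.209 0.11 ]
(411, 41) [0.639 0.031 0.11 ]
(415, 305) [0.426 0.006 0.11 ]
```

The cradle end strip shows at columns 235..329, rows 93–105, which puts the cradle centre at about (0.5295, 0.1235), so I need to shift y by about −2.5 mm and then lower.

Request:
{"fn": "move_arm", "kwargs": {"series": [{"dp": [0.1, 0.26, 2], "delta_rot": [0, 0, 0]}, {"dp": [0, 0, 3], "delta_rot": [0, 0, 0]}, {"dp": [0, 0, 3], "delta_rot": [0, 0, 0]}, {"dp": [0, 0, 3], "delta_rot": [0, 0, 0]}, {"dp": [0, 0, 3], "delta_rot": [0, 0, 0]}, {"dp": [0, 0, 1.5], "delta_rot": [0, 0, 0]}, {"dp": [0, 0, 0], "delta_rot": [0, 0, 0]}, {"dp": [0, 0, 0], "delta_rot": [0, 0, 0]}, {"dp": [0, 0, 0], "delta_rot": [0, 0, 0]}]}}

```text
time: 18.05
tool_pos: [0.5291, 0.1258, 0.0928]
ee_rot: [[1.0, -0.006, 0.002], [-0.006, -1.0, 0.0], [0.002, -0.0, -1.0]]
wrist_force: [0.4, 0.2, -3.2]
opening: 0.021
finger_force: 59.6
```

Request:
{"fn": "move_arm", "kwargs": {"series": [{"dp": [-0.1, 0.15, 0.7], "delta_rot": [0, 0, 0]}, {"dp": [0, 0, 0.7], "delta_rot": [0, 0, 0]}, {"dp": [0, 0, 0.6], "delta_rot": [0, 0, 0]}, {"dp": [0, 0, 0.5], "delta_rot": [0, 0, 0]}, {"dp": [0, 0, 0.3], "delta_rot": [0, 0, 0]}, {"dp": [0, 0, 0.2], "delta_rot": [0, 0, 0]}, {"dp": [0, 0, 0], "delta_rot": [0, 0, 0]}, {"dp": [0, 0, 0], "delta_rot": [0, 0, 0]}]}}

```text
time: 19.05
tool_pos: [0.5273, 0.1242, 0.062]
ee_rot: [[1.0, -0.006, 0.0], [-0.006, -1.0, 0.0], [0.0, -0.0, -1.0]]
wrist_force: [-1.5, -0.1, 0.5]
opening: 0.0208
finger_force: 60.1
```

Request:
{"fn": "move_arm", "kwargs": {"series": [{"dp": [0, 0, 0], "delta_rot": [0, 0, 0]}, {"dp": [0, 0, 0], "delta_rot": [0, 0, 0]}, {"dp": [0, 0, 0], "delta_rot": [0, 0, 0]}, {"dp": [0, 0, -1], "delta_rot": [0, 0, 0]}, {"dp": [0, 0, -4], "delta_rot": [0, 0, 0]}, {"dp": [0, 0, -5], "delta_rot": [0, 0, 0]}, {"dp": [0, 0, -6], "delta_rot": [0, 0, 0]}, {"dp": [0, 0, -6], "delta_rot": [0, 0, 0]}, {"dp": [0, 0, 0], "delta_rot": [0, 0, 0]}, {"dp": [0, 0, 0], "delta_rot": [0, 0, 0]}], "fingers": 0.5}}

```text
time: 20.3
tool_pos: [0.5266, 0.1245, 0.2819]
ee_rot: [[1.0, -0.006, -0.001], [-0.006, -1.0, 0.001], [-0.001, -0.001, -1.0]]
wrist_force: [-0.2, 0.4, -0.4]
opening: 0.0428
finger_force: 0.0
```

```bash
python3 - <<'E'
from h import *
o=r.get_obs();print(o['time'],o['tool_pos'],o['ee_rot'][:,1],o['opening'])
c=cam('wrist'); im=save('wrist','w6')
for n,z in dict(bay=.02,module_center=.053).items():
    for d in r.pinpoint(n,'wrist')[:2]: print(n,np.round(d['pixel'],1),round(d['confidence'],2),ray('wrist',d['pixel'],z,c))
plan([.533,.15,.36],down(-np.pi/2-.008),3)
E
```

```text
20.3 [0.527 0.125 0.282] [-0.006 -1.    -0.001] 0.04281520368162247
bay [474.7 194.1] 0.23 [ 0.493 -0.104  0.02 ]
module_center [277.3 172.4] 0.89 [0.527 0.124 0.053]
3 rows dp cm [ 0.21 -0.86 -2.65] rot [0.    0.001 0.001] mm/row 27.9
```

View pics/w6.png

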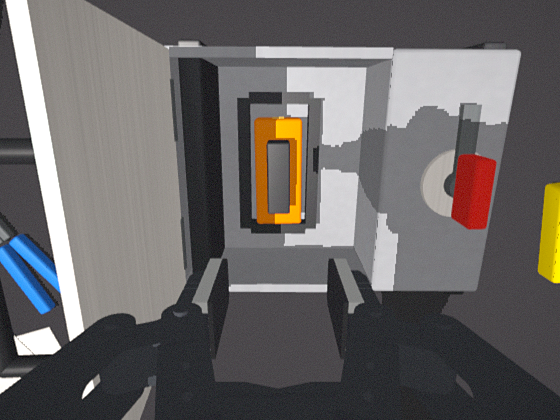

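The pack lies in the cradle (277,172), inside all four strips. Going back to the handle.

Request:
{"fn": "move_arm", "kwargs": {"series": [{"dp": [0.1, 0, -4.5], "delta_rot": [0, 0, 0]}, {"dp": [0.1, 0, -4.5], "delta_rot": [0, 0, 0]}, {"dp": [0.1, -4.2, 0], "delta_rot": [0, 0, 0]}, {"dp": [0.1, -4.2, 0], "delta_rot": [0, 0, 0]}, {"dp": [0.1, -4.2, 0], "delta_rot": [0, 0, 0]}, {"dp": [0, 0, 0], "delta_rot": [0, 0, 0]}, {"dp": [0, 0, 2], "delta_rot": [0, 0, 0]}, {"dp": [0, 0, 0], "delta_rot": [0, 0, 0]}, {"dp": [0, 0, 0], "delta_rot": [0, 0, 0]}], "fingers": 0.3}}

```text
time: 21.58
tool_pos: [0.5333, 0.2494, 0.352]
ee_rot: [[1.0, -0.007, -0.0], [-0.007, -1.0, -0.0], [-0.0, 0.0, -1.0]]
wrist_force: [0.7, 0.6, 1.0]
opening: 0.0258
finger_force: 0.0
```

```bash
python3 - <<'E'
from h import *
o=r.get_obs();print(o['time'],o['tool_pos'],o['ee_rot'][:,1],o['opening'])
c=cam('wrist'); im=save('wrist','w7')
for d in r.pinpoint('lid_handle','wrist')[:2]: print(np.round(d['pixel'],1),round(d['confidence'],2),ray('wrist',d['pixel'],.285,c))
d=r.grab_frame('top')
for d in r.pinpoint('lid_handle','top')[:2]: print(np.round(d['pixel'],1),round(d['confidence'],2),ray('top',d['pixel'],.285))
E
```

```text
21.575 [0.533 0.249 0.352] [-0.007 -1.     0.   ] 0.02584979046567629
[277.4 224.7] 0.59 [0.533 0.249 0.285]
[190.7 219. ] 0.8 [0.535 0.258 0.285]
```

View pics/w7.png

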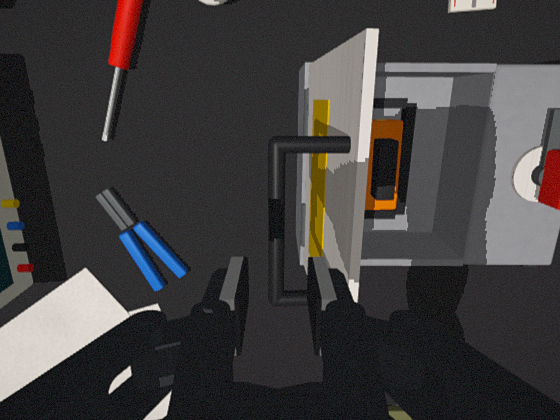

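The handle (277,225) is centred between the fingers. Descend, grip, and swing the cover back.

Request:
{"fn": "move_arm", "kwargs": {"series": [{"dp": [0, 0, 3], "delta_rot": [0, 0, 0]}, {"dp": [0, 0, 3], "delta_rot": [0, 0, 0]}, {"dp": [0, 0, 2.2], "delta_rot": [0, 0, 0]}, {"dp": [0, 0, 0], "delta_rot": [0, 0, 0]}, {"dp": [0, 0, 0], "delta_rot": [0, 0, 0]}]}}

```text
time: 22.4
tool_pos: [0.5339, 0.2502, 0.271]
ee_rot: [[1.0, -0.006, 0.002], [-0.006, -1.0, 0.001], [0.002, -0.001, -1.0]]
wrist_force: [-0.2, 0.7, 1.0]
opening: 0.0259
finger_force: 0.0
```

Request:
{"fn": "move_arm", "kwargs": {"series": [{"dp": [0, 0, 0], "delta_rot": [0, 0, 0]}, {"dp": [0, 0, 0], "delta_rot": [0, 0, 0]}, {"dp": [0, 0, 0], "delta_rot": [0, 0, 0]}, {"dp": [0, 0, 0], "delta_rot": [0, 0, 0]}], "fingers": 0.0, "grip_force": 40}}

```text
time: 22.9
tool_pos: [0.5339, 0.2503, 0.2711]
ee_rot: [[1.0, -0.006, 0.002], [-0.006, -1.0, 0.001], [0.002, -0.001, -1.0]]
wrist_force: [-0.7, -1.1, 6.0]
opening: 0.0082
finger_force: 39.2
```

Reverse arc.

Request:
{"fn": "move_arm", "kwargs": {"series": [{"dp": [0, 1.47, -0.24], "delta_rot": [0, 0, 0]}, {"dp": [0, 1.48, -0.11], "delta_rot": [0, 0, 0]}, {"dp": [0, 1.49, 0], "delta_rot": [0, 0, 0]}, {"dp": [0, 1.48, 0.13], "delta_rot": [0, 0, 0]}, {"dp": [0, 1.47, 0.26], "delta_rot": [0, 0, 0]}, {"dp": [0, 1.44, 0.38], "delta_rot": [0, 0, 0]}, {"dp": [0, 1.4, 0.5], "delta_rot": [0, 0, 0]}, {"dp": [0, 1.36, 0.61], "delta_rot": [0, 0, 0]}, {"dp": [0, 1.3, 0.72], "delta_rot": [0, 0, 0]}, {"dp": [0, 1.24, 0.83], "delta_rot": [0, 0, 0]}, {"dp": [0, 1.16, 0.93], "delta_rot": [0, 0, 0]}, {"dp": [0, 1.08, 1.02], "delta_rot": [0, 0, 0]}]}}

```text
time: 24.4
tool_pos: [0.5318, 0.0855, 0.2186]
ee_rot: [[1.0, -0.006, -0.001], [-0.006, -1.0, -0.0], [-0.001, 0.0, -1.0]]
wrist_force: [0.1, 1.7, 2.6]
opening: 0.0085
finger_force: 42.2
```

Request:
{"fn": "move_arm", "kwargs": {"series": [{"dp": [0, 0.99, 1.11], "delta_rot": [0, 0, 0]}, {"dp": [0, 0.9, 1.19], "delta_rot": [0, 0, 0]}, {"dp": [0, 0.8, 1.26], "delta_rot": [0, 0, 0]}, {"dp": [0, 0.69, 1.32], "delta_rot": [0, 0, 0]}, {"dp": [0, 0.58, 1.37], "delta_rot": [0, 0, 0]}, {"dp": [0, 0, 0], "delta_rot": [0, 0, 0]}, {"dp": [0, 0, 0], "delta_rot": [0, 0, 0]}]}}

```text
time: 25.28
tool_pos: [0.5313, 0.0466, 0.1564]
ee_rot: [[1.0, -0.006, -0.001], [-0.006, -1.0, -0.001], [-0.001, 0.001, -1.0]]
wrist_force: [-1.7, -1.7, -4.8]
opening: 0.0086
finger_force: 43.5
```

Request:
{"fn": "move_arm", "kwargs": {"series": [{"dp": [0, 0.3, 0.8], "delta_rot": [0, 0, 0]}, {"dp": [0, 0.2, 0.6], "delta_rot": [0, 0, 0]}, {"dp": [0, 0, 0.2], "delta_rot": [0, 0, 0]}, {"dp": [0, 0, 0.1], "delta_rot": [0, 0, 0]}, {"dp": [0, 0, 0], "delta_rot": [0, 0, 0]}, {"dp": [0, 0, 0], "delta_rot": [0, 0, 0]}]}}

```text
time: 26.02
tool_pos: [0.5313, 0.0412, 0.1399]
ee_rot: [[1.0, -0.007, -0.001], [-0.007, -1.0, -0.001], [-0.001, 0.001, -1.0]]
wrist_force: [-4.5, -3.1, 2.2]
opening: 0.0082
finger_force: 44.4
```

Request:
{"fn": "move_arm", "kwargs": {"series": [{"dp": [0, 0, 0.2], "delta_rot": [0, 0, 0]}, {"dp": [0, 0, 0.2], "delta_rot": [0, 0, 0]}, {"dp": [0, 0, 0], "delta_rot": [0, 0, 0]}]}}

```text
time: 26.4
tool_pos: [0.5315, 0.0409, 0.1385]
ee_rot: [[1.0, -0.008, 0.001], [-0.008, -1.0, 0.001], [0.001, -0.001, -1.0]]
wrist_force: [-10.0, -1.3, 24.9]
opening: 0.0082
finger_force: 47.1
```

The cover is firmly shut (25 N reaction). Release it and move to the knob.

Request:
{"fn": "move_arm", "kwargs": {"series": [{"dp": [0, 0, -0.4], "delta_rot": [0, 0, 0]}, {"dp": [0, 0, 0], "delta_rot": [0, 0, 0]}, {"dp": [0, 0, 0], "delta_rot": [0, 0, 0]}, {"dp": [0, 0, -4], "delta_rot": [0, 0, 0]}, {"dp": [0, 0, -5], "delta_rot": [0, 0, 0]}, {"dp": [0, 3.6, 0], "delta_rot": [0, 0, 0]}, {"dp": [0, 3.6, 0], "delta_rot": [0, 0, 0]}, {"dp": [0, 0, 0], "delta_rot": [0, 0, 0]}, {"dp": [0, 0, 0], "delta_rot": [0, 0, 0]}], "fingers": 0.45}}

```text
time: 27.52
tool_pos: [0.5315, -0.0293, 0.2296]
ee_rot: [[1.0, -0.006, -0.0], [-0.006, -1.0, 0.001], [-0.0, -0.001, -1.0]]
wrist_force: [-0.6, 0.4, -0.3]
opening: 0.0383
finger_force: 0.0
```

```bash
python3 - <<'E'
from h import *
o=r.get_obs();print(o['time'],o['tool_pos'],o['q'])
c=cam('wrist'); im=save('wrist','w8')
for n,z in dict(knob_grip=.144,lid_handle=.158).items():
    for d in r.pinpoint(n,'wrist')[:1]: print(n,np.round(d['pixel'],1),round(d['confidence'],2),ray('wrist',d['pixel'],z,c))
plan([.529,-.0315,.128],down(-np.pi/2-.008),3)
E
```

```text
27.525 [ 0.531 -0.029  0.23 ] [-0.415  0.657  0.658  1.872 -0.548  0.801 -1.041]
knob_grip [282.3 219.6] 0.97 [ 0.528 -0.033  0.144]
3 rows dp cm [-0.08  0.09  3.39] rot [-0.     0.     0.001] mm/row 33.9
```

View pics/w8.png

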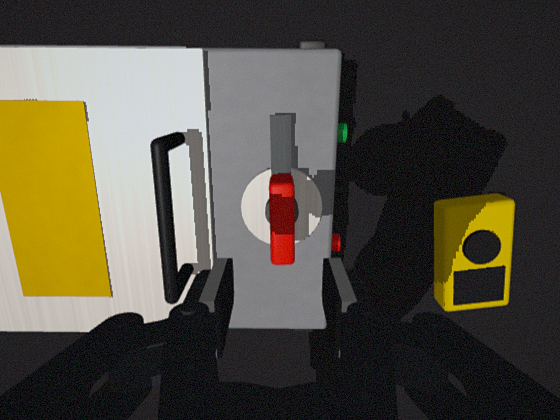

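The cover looks shut exactly as before and the knob still points to +x. Descend, grip and turn back.

Request:
{"fn": "move_arm", "kwargs": {"series": [{"dp": [-0.08, 0.09, 3.39], "delta_rot": [0, 0, 0]}, {"dp": [-0.08, 0.09, 3.39], "delta_rot": [0, 0, 0]}, {"dp": [-0.08, 0.09, 3.39], "delta_rot": [0, 0, 0]}, {"dp": [0, 0, 0], "delta_rot": [0, 0, 0]}, {"dp": [0, 0, 0], "delta_rot": [0, 0, 0]}]}}

```text
time: 28.3
tool_pos: [0.5297, -0.0326, 0.1291]
ee_rot: [[1.0, -0.006, 0.001], [-0.006, -1.0, -0.0], [0.001, 0.0, -1.0]]
wrist_force: [0.6, 0.0, 0.2]
opening: 0.0385
finger_force: 0.0
```

Request:
{"fn": "move_arm", "kwargs": {"series": [{"dp": [0, 0, 0], "delta_rot": [0, 0, 0]}, {"dp": [0, 0, 0], "delta_rot": [0, 0, 0]}, {"dp": [0, 0, 0], "delta_rot": [0, 0, 0]}, {"dp": [0, 0, 0], "delta_rot": [0, 0, 0]}], "fingers": 0.0, "grip_force": 30}}

```text
time: 28.8
tool_pos: [0.53, -0.0321, 0.1297]
ee_rot: [[1.0, -0.005, 0.003], [-0.005, -1.0, 0.001], [0.003, -0.001, -1.0]]
wrist_force: [-0.5, 2.0, 5.0]
opening: 0.0151
finger_force: 32.2
```

Request:
{"fn": "move_arm", "kwargs": {"series": [{"dp": [0, 0, 0], "delta_rot": [0, 0, -0.155]}, {"dp": [0, 0, 0], "delta_rot": [0, 0, -0.155]}, {"dp": [0, 0, 0], "delta_rot": [0, 0, -0.155]}, {"dp": [0, 0, 0], "delta_rot": [0, 0, -0.155]}, {"dp": [0, 0, 0], "delta_rot": [0, 0, -0.155]}, {"dp": [0, 0, 0], "delta_rot": [0, 0, -0.155]}, {"dp": [0, 0, 0], "delta_rot": [0, 0, -0.155]}, {"dp": [0, 0, 0], "delta_rot": [0, 0, -0.155]}, {"dp": [0, 0, 0], "delta_rot": [0, 0, -0.155]}, {"dp": [0, 0, 0], "delta_rot": [0, 0, -0.155]}, {"dp": [0, 0, 0], "delta_rot": [0, 0, 0]}, {"dp": [0, 0, 0], "delta_rot": [0, 0, 0]}]}}

```text
time: 30.3
tool_pos: [0.5286, -0.0305, 0.1296]
ee_rot: [[0.025, 1.0, -0.0], [1.0, -0.025, 0.003], [0.003, -0.0, -1.0]]
wrist_force: [-2.6, 5.9, 9.1]
opening: 0.016
finger_force: 32.7
```

Turned to about 0.02 rad. Release, rise clear and check.

Request:
{"fn": "move_arm", "kwargs": {"series": [{"dp": [0, 0, 0], "delta_rot": [0, 0, 0]}, {"dp": [0, 0, 0], "delta_rot": [0, 0, 0]}, {"dp": [0, 0, 0], "delta_rot": [0, 0, 0]}, {"dp": [0, 0, -4], "delta_rot": [0, 0, 0]}, {"dp": [0, 0, -6], "delta_rot": [0, 0, 0]}, {"dp": [0, 0, -6], "delta_rot": [0, 0, 0]}, {"dp": [0, 0, 0], "delta_rot": [0, 0, 0]}, {"dp": [0, 0, 0], "delta_rot": [0, 0, 0]}, {"dp": [0, 0, 0], "delta_rot": [0, 0, 0]}], "fingers": 0.45}}

```text
time: 31.42
tool_pos: [0.5278, -0.0327, 0.2867]
ee_rot: [[0.027, 1.0, -0.004], [1.0, -0.027, -0.0], [-0.0, -0.004, -1.0]]
wrist_force: [-0.5, 0.1, -1.3]
opening: 0.0388
finger_force: 0.0
```

```bash
python3 - <<'E'
from h import *
save('wrist','w9')
E
```

```text
(no output)
```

View pics/w9.png

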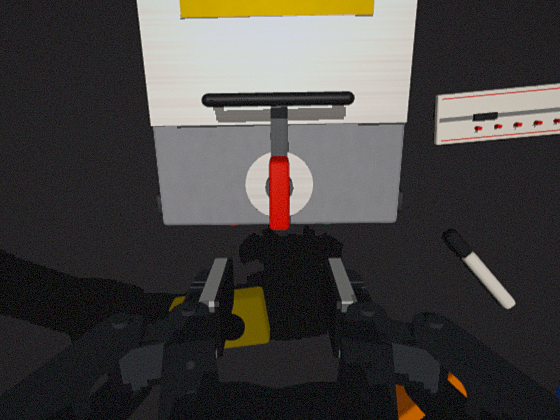

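The knob bar and arm (280,190 → 279,115) point at +y over the shut cover's edge, and the gripper is clear of everything.

```bash
python3 -c "
from plant import r
print(r.sign_off())"
```

```text
the job is handed in; nothing more can be done
None
```

The orange pack is in the cradle, the cover is shut and the knob is latched again at about 0.02 rad; I handed the job in at about 31 s, and the hand-in returned no verdict.

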